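# Route and open the coolant feed

### The job

Without pinching or lifting anything, push the black selector arm on the coolant manifold round with one finger until it points straight at the outlet that carries the tall hose coupling (the other two outlets are closed with low plugs). Only then push the dark steel feed lever round with a finger until it is fully open, against its stop and in line with its inlet pipe. Leave the loose collet, tool holder and machined block where they are.

Things in the scene. Friction and masses are not known exactly. Their poses are not given: they have to be found in the camera images.
- manifold: fixed aluminium deck 235 x 385 mm, top 30 mm above the table, on a dark foot plate 250 x 400 mm. Origin at table height, 50 mm in -x and 20 mm in -y of the deck's centre; own +x points to the far side, +y to the robot's left. Its three outlets stand 130 mm from the selector pivot, at -0.85, 0 and 0.85 rad from own +x (counter-clockwise positive)
- selector_pivot (a point): point on the upright pivot of the selector arm, at half the arm's height (56 mm above the table), 90 mm in the manifold's +y of its origin. The arm turns up to 1.25 rad either side of the manifold's +x and starts between the middle outlet and the one on the +y side. It needs about 3 N at 75 mm from the pivot and stays where it is left
- selector_aim (a point): point straight ahead of the arm, 130 mm from the pivot; it is over an outlet's centre when the arm points straight at it. The black arm is a bar 16 mm wide, 45 to 67 mm above the table (15 mm free below it), with a hub of 20 mm radius and a pointed nose ending 105 mm from the pivot
- selector: the selector arm with its hub; origin on the pivot 56 mm above the table, own x along the arm towards its nose
- coupling: fixed brass hose coupling, upright and round, 34 mm across and 50 mm tall with a waist, a collar and a dark bore in its top; origin at the centre of its underside on the deck. It stands on one of the three outlets, top 80 mm above the table
- plug_a: fixed low brass plug with a small square on top, 34 mm across and 17 mm tall, closing another outlet; origin at the centre of its underside on the deck
- plug_b: a second, identical plug on the remaining outlet
- feed (a joint): angle of the feed valve's lever, rad: 0 shut (lever along the manifold's -y, across the inlet pipe), 1.571 fully open at its stop (lever along the manifold's +x, above the inlet pipe); it grows counter-clockwise seen from above. It needs about 3 N at 70 mm from the pivot and stays where it is left
- feed_pivot (a point): point on the upright pivot of the feed lever, at half the lever's height (81 mm above the table), 130 mm in the manifold's -y of its origin. Below it: a brass valve body 55 x 36 mm, top 62 mm above the table, and the inlet pipe, 20 mm thick, top 56 mm, running in own +x to a brass nut 32 mm thick; another such pipe leaves on the robot's side
- feed_tip (a point): end of the feed lever, 95 mm from its pivot, 81 mm above the table. The dark steel lever is a bar 16 mm wide and 20 mm tall (71 to 91 mm above the table) with a hub of 15 mm radius
- collet: loose steel collet standing on the deck between the two levers, 30 mm across, 36 mm tall; origin at the centre of its underside. Leave alone
- tool_holder: loose dark steel tool holder standing on the table at the manifold's +y side, 62 mm across, 75 mm tall; origin at the centre of its underside. Leave alone
- machined_block: loose stepped aluminium block on the table at the manifold's -y side, 70 x 50 x 40 mm; origin at the centre of its underside. Leave alone

How it is judged:
On the way, in this order (a step that is already met when the one before it is completed fails the run):
1. the selector arm points at the outlet with the hose coupling while the feed is still shut (horizontal distance between selector_aim and coupling below 0.018 m and value of joint feed below 0.4 rad), for 0.2 s.
2. the feed lever is fully open with the selector still on the coupling (horizontal distance between selector_aim and coupling below 0.018 m and value of joint feed above 1.45 rad), for 0.2 s.
At the end, for the whole second after the job is handed in: the selector arm points at the coupling's outlet (the point 130 mm ahead of its pivot is within 18 mm of the coupling's axis, about 8 degrees), the feed lever is at least 1.45 rad open (stop at 1.571), and the loose things are within 20 mm of where they were (all of step 2 and distance of each of collet, tool_holder, machined_block from where it was at the start of the episode below 0.02 m); the robot touches nothing.
It fails at once if a loose bystander is pushed, lifted or carried more than 20 mm (distance of any of collet, tool_holder, machined_block from where it was at the start of the episode above 0.02 m).
It fails at once if the selector arm is pinched between the fingers (more than 3 N on both sides at once) (contact force between the fingers and selector_c2 above 3 N and contact force between the fingers and selector_c3 above 3 N).
It fails at once if the feed lever is pinched between the fingers (more than 3 N on both sides at once) (contact force between the fingers and feed_c1 above 3 N and contact force between the fingers and feed_c2 above 3 N).
It also fails if it takes over 64 s, if anything falls off the work surface, if the arm or the gripper's body presses on something with over 40 N, if the wrist force passes 120 N, or if a joint passes its speed limit or range.

### The arm

A 7-joint arm with a two-finger parallel gripper is mounted at the origin on the work surface. World frame = base frame: x ahead of the robot, y to its left, z up, the work surface at z = 0. Lengths are in m, angles in rad, forces in N, time in s.
With the tool pointing down it reaches from about 0.35 to 0.9 m from the base axis. Payload 8.1 kg.
Tool frame: the origin (TCP) lies on the front face of the gripper's body, between the roots of the fingers; the fingertips stand ahead of it and the grasp point (between the pads) lies 47 mm ahead of it (ctrl.tips_ahead is the y of the fingertips in the tool frame, in m); y points along the fingers, z is the direction in which the jaws open and shut, and the axes are right-handed (so a half turn about y gives the same grasp; the last joint's range is limited). The gripper opens to 92 mm and grips with 3 to 60 N. Pads are 19 mm wide; open, the fingers measure 130 mm over their backs; the gripper's body (75 mm by 190 mm) begins 47 mm behind the grasp point.
Start: joints at [-1.445, 0.434, 0.025, 1.573, -0.012, 1.134, -0.075], TCP at [0.142, 0.609, 0.292] pointing down, gripper open.
Joint ranges: [-2.62, 2.62], [-0.44, 2.09], [-1.27, 1.32], [0.08, 2.57], [-1.32, 4.46], [0.12, 2], [-2.74, 2.74]. Speed limits (rad/s): [2.22, 2.22, 3.01, 3.01, 3.14, 3.14, 3.14].

### API

Orientations are given as a rotation vector (axis times angle).
In Python, from workcell import ctrl gives the robot as it stands.
- The arm moves only by the tool play_rows, never from a script. Its argument "commands" is a list that holds one entry, the list of rows, each a list of 5 numbers: the opening, from 0 (shut) to 1 (fully open), then the shift along the tool's x, y, z in mm, then the turn about the tool's y in degrees. In form: [[[gripper, x, y, z, spin], ...]]. A call has 1 to 12 rows; each row is the pose to reach, as a shift and turn from the pose commanded when the call began, along the tool's axes at that moment; what a row does not reach only later rows make up. A row lasts 1/12 s, in which the tool goes at most 41.7 mm and 7.16 degrees, less where a joint would pass 70% of its speed; a pose out of reach is approached as far as the arm can. A call with a gripper value outside its range is refused whole. The fingers move at their own pace and stop on an object; "newtons" is the grip in N (left out, the last holds). Time passes only in rows, so rows that repeat a pose let the fingers close. It gives the time, the measured TCP pose, the force and the opening at its end, in the units of the state.
- ctrl.read_state(): the state, without advancing time (a new reading comes with each control period).
- ctrl.camera(name): name is "scene" or "top" or "wrist"; returns (picture, depth): 400x640x3 uint8, red, green, blue; 400x640 float32, m along the optical axis (not along the pixel's ray), 0 where there is no reading.
- ctrl.camera_params(name): a dict with "fx", "fy", "cx", "cy" (pixels), "distortion" ([k1, k2, p1, p2, k3] as OpenCV has them; the pictures are not rectified), "cam_to_world" (4x4, takes a point from camera to world coordinates). Camera axes: x right, y down, z forward; pixel columns grow to the right and rows downward; lengths in m; the calibration is good to about 2 mm. A picture is of the moment at which its call begins: read the wrist's pose just before it. camera_params takes no time and is no camera call; for the wrist camera it gives the pose at the moment of the call.
- ctrl.close_job(): hands the job in, once; it reports no verdict.
Trained networks look in the newest picture that a camera, given by its name, has taken for a name from the list of things; names that differ only in an ending like _2 or _b are one class to them, and where a whole thing is asked for, a point or a joint stands for the part that bears it (a point fixed in the world has none). Each returns a list of dicts, best first, with "confidence" (0 to 1); they miss things now and then, are a little off and sometimes report something else, mostly with a low value. They report only what shows in the picture. A call takes as long as a camera call.
- ctrl.outline_of(camera, thing): "pixels" (400x640 bool, what is visible of it).
- ctrl.spot_point(camera, thing): "position" ([x, y, z] in m, in world coordinates, good to about 4 mm: a listed point, or the origin of a listed thing).
The state is a dict: "clock": time; "qpos": joint angles; "qvel": joint speeds; "tau": joint torques, N m; "tool_pos": TCP position; "eef_rot": TCP orientation; "ft_force": force on the tool from outside, world axes, zero at the start; "torque": the same for the moment, N m; "width": finger opening in m.
Only numpy, scipy, OpenCV 4.12 (cv2) and the standard library are available. Lean on these libraries where they do the work, as an engineer would, in place of code of your own. Each camera call takes 0.05 s, during which the arm holds its last target.

## Working session

There is one attempt and no reset: what is moved stays moved. The work goes in short steps, Python scripts to look and compute and a tool call to move; the robot and the scene stay as the last step left them, time stands still between calls to the robot, and variables do not carry over. Pictures are saved under pics/ and viewed, and the job is handed in when it is done.

Besides the shell and the picture viewer there is one more tool, called after ">>>" by a JSON object that holds its "method" and its "body", one argument or row to a line. play_rows: Moves the arm, as the interface text tells. Its arguments: {"type":"object","properties":{"commands":{"type":"array"},"newtons":{"type":"number"}},"required":["commands"]}

```bash
mkdir -p pics; ls
python3 - <<'E'
from workcell import ctrl
import cv2
s=ctrl.read_state(); print({k:s[k] for k in s}); print(ctrl.tips_ahead)
for c in ['scene','top']:
    p,d=ctrl.camera(c); cv2.imwrite(f'pics/{c}0.png',p[:,:,::-1]); 
for t in ['manifold','selector_pivot','selector_aim','coupling','plug_a','feed_pivot','feed_tip','collet','tool_holder','machined_block','selector']:
    for c in ['scene','top']:
        print(c,t,[(r['position'],round(r['confidence'],2)) for r in ctrl.spot_point(c,t)][:3])
E
```

```text
pics
{'clock': 0.0, 'qpos': array([-1.44460498,  0.4352144 ,  0.02496465,  1.57410831, -0.01160801,
        1.13398733, -0.07508675]), 'qvel': array([-1.45553438e-03, -1.89755827e-03,  6.85037030e-04,  1.55805901e-03,
       -1.37242052e-05,  3.11958121e-04,  5.25243278e-04]), 'tau': array([ 1.39520571e-04, -6.67866039e+01,  9.85430516e-01, -3.14453351e+01,
       -6.04037731e-02,  4.28115728e-02,  1.69645546e-04]), 'tool_pos': array([0.14169724, 0.60830205, 0.29144578]), 'eef_rot': array([-1.56489216,  0.17973904, -0.17966375]), 'ft_force': array([ 0.51335854,  0.24078325, -0.44834699]), 'torque': array([-0.01855087,  0.03467218, -0.02465653]), 'width': 0.09201178013084849}
0.0655
scene manifold [([0.5496, 0.0373, -0.0005], 0.93), ([0.6274, 0.2113, 0.0529], 0.61)]
top manifold [([0.5479, 0.0324, 0.0034], 0.76), ([0.5289, 0.1229, 0.0587], 0.62)]
scene selector_pivot [([0.5324, 0.1263, 0.0536], 0.76)]
top selector_pivot [([0.5345, 0.1256, 0.054], 0.58)]
scene selector_aim [([0.6273, 0.2113, 0.0528], 0.84), ([0.5911, -0.1879, 0.0846], 0.34)]
top selector_aim [([0.6362, 0.2143, 0.054], 
[... 274 characters left out ...]
_pivot [([0.5738, -0.0925, 0.0799], 0.72), ([0.5486, 0.0385, 0.0001], 0.31)]
top feed_pivot [([0.5714, -0.0893, 0.0778], 0.7)]
scene feed_tip [([0.5888, -0.1862, 0.0841], 0.93), ([0.5952, -0.0204, 0.029], 0.17)]
top feed_tip [([0.6362, 0.0436, 0.0283], 0.7), ([0.5966, -0.1862, 0.082], 0.68)]
scene collet [([0.5983, -0.0174, 0.0261], 0.51)]
top collet [([0.5989, -0.0174, 0.0297], 0.47)]
scene tool_holder [([0.5603, 0.324, 0.0015], 0.57)]
top tool_holder [([0.5615, 0.3231, 0.006], 0.68)]
scene machined_block [([0.7312, -0.2262, 0.0035], 0.67)]
top machined_block [([0.7199, -0.231, -0.0036], 0.78)]
scene selector [([0.5337, 0.1279, 0.0559], 0.89)]
top selector [([0.5281, 0.1233, 0.0603], 0.63)]
```

View pics/scene0.png

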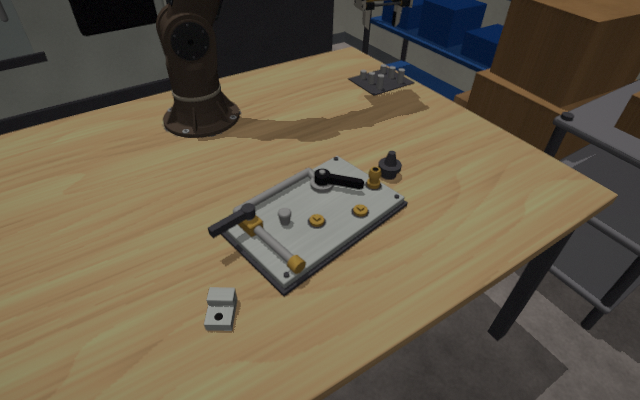

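View pics/top0.png

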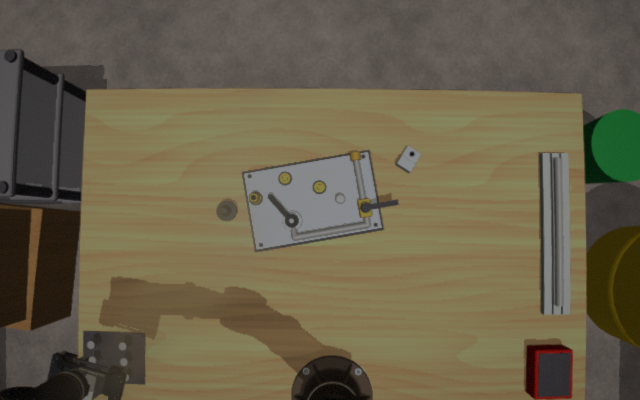

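Run:
```python
from workcell import ctrl
import numpy as np
from scipy.spatial.transform import Rotation as R
s=ctrl.read_state()
print(R.from_rotvec(s['eef_rot']).as_matrix().round(3))
# manifold yaw from pivots
a=np.array([.5335,.126]);b=np.array([.5726,-.091]);d=a-b
print(np.linalg.norm(d),'yaw',np.arctan2(-d[0],d[1]))
p=np.array([.5335,.126])
for n,q in dict(coup=[.601,.2372],pl1=[.6605,.148],pl2=[.6357,.0456],aim=[.632,.2128]).items():
    v=np.array(q)-p; print(n,np.linalg.norm(v),np.arctan2(v[1],v[0]))
```

```text
[[ 0.974  0.     0.227]
 [-0.227  0.     0.974]
 [ 0.    -1.     0.   ]]
0.22049446705076298 yaw 0.1782714793696428
coup 0.13008339632712546 1.0252351447418728
pl1 0.1288914271780711 0.17152614197210028
pl2 0.13003461077728504 -0.666573936683428
aim 0.1312878136005014 0.7223410198748871
```

```bash
cat > h.py <<'E'
from workcell import ctrl
import numpy as np, cv2
from scipy.spatial.transform import Rotation as R
def rel(x,y,z,zang=None):
    s=ctrl.read_state(); M=R.from_rotvec(s['eef_rot']).as_matrix()
    d=M.T@(np.array([x,y,z])-s['tool_pos'])*1000
    za=np.arctan2(M[1,2],M[0,2])
    sp=0 if zang is None else -np.degrees(zang-za)
    print('shift',d.round(1),'spin',round(sp,1),'zang',za.round(3),'clock',s['clock'])
def pic(c,n,box=None,k=1):
    p,d=ctrl.camera(c)
    if box: p=p[box[0]:box[1],box[2]:box[3]]
    p=cv2.resize(p,None,fx=k,fy=k,interpolation=cv2.INTER_CUBIC)
    cv2.imwrite(f'pics/{n}.png',p[:,:,::-1])
def yaw(c='both'):
    for c in ['scene','top']:
        p,d=ctrl.camera(c)
        P=cam=None
        a=ctrl.spot_point(c,'selector_aim'); f=ctrl.spot_point(c,'feed_tip')
        for n,l,o in(('sel',a,(.5335,.126)),('feed',f,(.5726,-.091))):
            for r in l[:2]:
                v=np.array(r['position'][:2])-o; print(c,n,r['position'],round(r['confidence'],2),'r',np.linalg.norm(v).round(3),'ang',np.arctan2(v[1],v[0]).round(3))
E
python3 -c "
from h import *
rel(.6126,.1598,.2915,1.025)"
```

```text
shift [ 560.4    0.7 -330.4] spin 18.2 zang 1.342 clock 1.2
```

>>> {"method": "play_rows", "body": {
  "commands": [
    [[0,140,0,-80,5],[0,280,0,-165,9],[0,280,0,-165,9],[0,280,0,-165,9],[0,280,0,-165,9],[0,280,0,-165,9],[0,420,0,-248,14],[0,420,0,-248,14],[0,420,0,-248,14],[0,420,0,-248,14],[0,420,0,-248,14],[0,420,0,-248,14]]
  ]
}}

```text
clock: 2.2
tool_pos: [0.4972, 0.2683, 0.2926]
eef_rot: [-1.539, 0.372, -0.375]
ft_force: [0.4, -0.0, 0.4]
width: 0.0166
```

```bash
python3 -c "
from h import *
rel(.6126,.1598,.2915,1.025)"
```

```text
shift [152.3   1.3 -43.5] spin 4.0 zang 1.094 clock 2.2
```

>>> {"method": "play_rows", "body": {
  "commands": [
    [[0,152,0,-43,4],[0,152,0,-43,4],[0,152,0,-43,4],[0,152,0,-43,4],[0,152,0,-43,4],[0,152,0,-43,4],[0,152,60,-43,4],[0,152,60,-43,4],[0,152,60,-43,4]]
  ]
}}

```text
clock: 2.95
tool_pos: [0.6071, 0.1656, 0.228]
eef_rot: [-1.532, 0.429, -0.419]
ft_force: [-0.6, 0.3, -0.1]
width: 0.0003
```

```bash
python3 -c "
from h import *
print(ctrl.read_state())
rel(.6126,.1598,.1155,1.025)
pic('scene','s1',(120,300,180,440),3);pic('wrist','w1')
"
```

```text
{'clock': 2.95, 'qpos': array([-0.54149615,  0.5071228 ,  0.28325707,  1.65141801, -0.16155269,
        1.01356008,  0.82459771]), 'qvel': array([-0.00668804, -0.04090003,  0.01525809, -0.07228738,  0.01292038,
        0.0802118 , -0.00891683]), 'tau': array([ 1.44923475e+00, -6.97264481e+01,  6.33469239e+00, -3.02996385e+01,
       -6.88618398e-02, -1.24250460e+00,  1.45662250e-01]), 'tool_pos': array([0.60705159, 0.16555386, 0.2279838 ]), 'eef_rot': array([-1.53224223,  0.42938967, -0.41870124]), 'ft_force': array([-0.63986264,  0.28902308, -0.13788427]), 'torque': array([0.00794424, 0.10259744, 0.00554908]), 'width': 0.0003387472209928111}
shift [  8.3 112.4  -1.5] spin 0.3 zang 1.03 clock 2.95
```

View pics/s1.png

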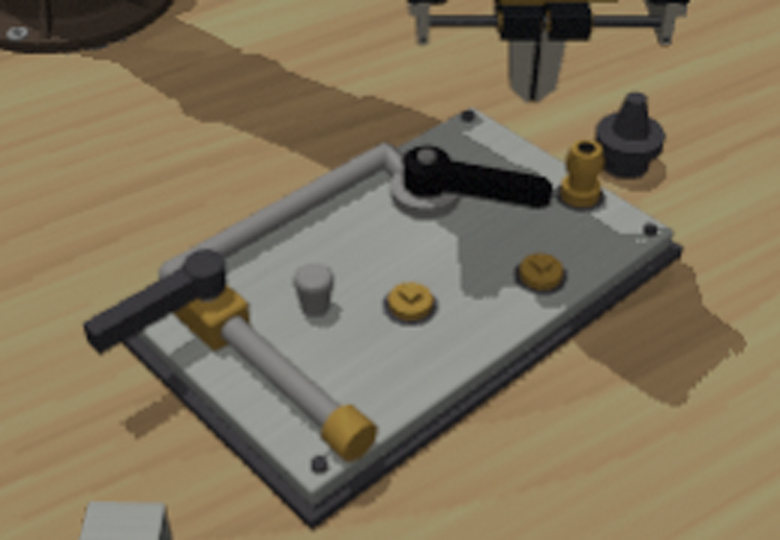

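View pics/w1.png

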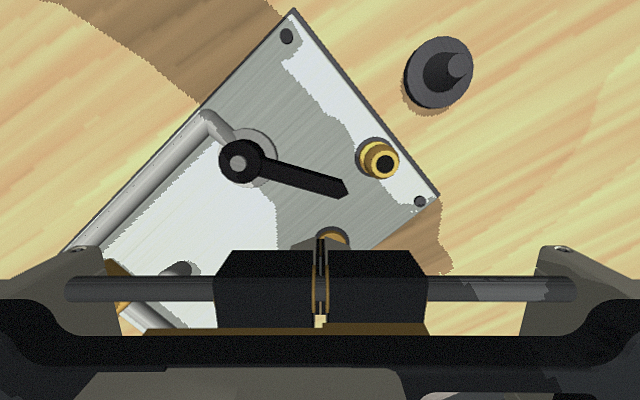

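>>> {"method": "play_rows", "body": {
  "commands": [
    [[0,4,40,0,0],[0,4,40,0,0],[0,4,75,0,0],[0,4,75,0,0],[0,4,95,0,0],[0,4,95,0,0],[0,4,95,0,0]]
  ]
}}

```text
clock: 3.63
tool_pos: [0.6138, 0.1628, 0.139]
eef_rot: [-1.528, 0.425, -0.425]
ft_force: [-0.3, 0.1, -0.2]
width: 0.0004
```

```bash
python3 -c "
from h import *
rel(.6126,.1598,.1155,1.025)
pic('scene','s2',(120,300,180,440),3);pic('wrist','w2')
"
```

```text
shift [ 0.5 23.5 -3.2] spin 0.2 zang 1.028 clock 3.6333
```

View pics/s2.png

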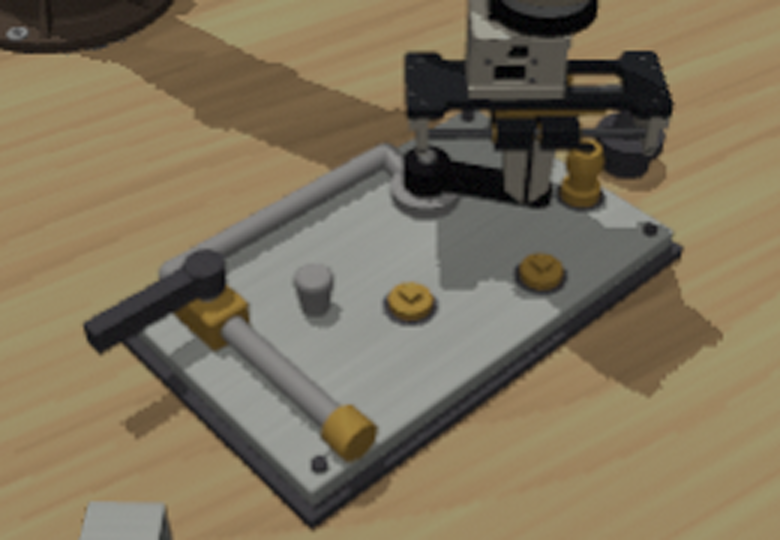

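View pics/w2.png

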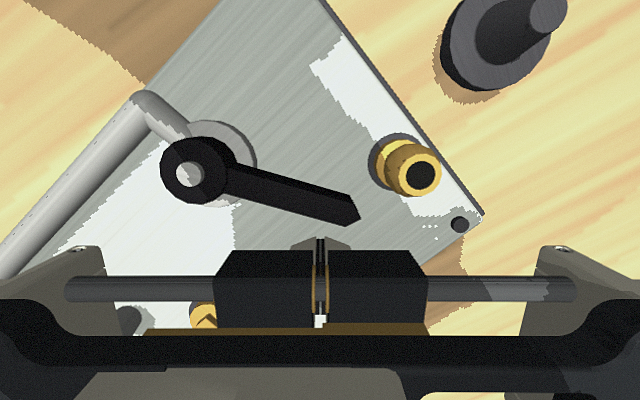

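>>> {"method": "play_rows", "body": {
  "commands": [
    [[0,0,10,-6,0],[0,0,22,-6,0],[0,0,22,-6,0],[0,0,22,-6,0],[0,-12,22,-6,0],[0,-18,22,-6,0],[0,-24,22,-6,0],[0,-24,22,-6,0],[0,-24,22,-6,0]]
  ]
}}

```text
clock: 4.48
tool_pos: [0.5891, 0.1703, 0.1154]
eef_rot: [-1.529, 0.425, -0.424]
ft_force: [-0.5, 0.1, -0.1]
width: 0.0004
```

```bash
python3 -c "
from h import *
rel(.6126,.1598,.1155,1.025)
yaw()
pic('scene','s3',(120,300,180,440),3);pic('wrist','w3')
"
```

```text
shift [25.5 -0.1  3.1] spin 0.2 zang 1.029 clock 4.4833
scene sel [0.6051, 0.231, 0.0525] 0.64 r 0.127 ang 0.972
scene feed [0.5899, -0.1877, 0.0845] 0.69 r 0.098 ang -1.394
scene feed [0.6072, 0.2297, 0.0534] 0.48 r 0.323 ang 1.463
top feed [0.5932, -0.1854, 0.0778] 0.56 r 0.097 ang -1.356
```

View pics/w3.png

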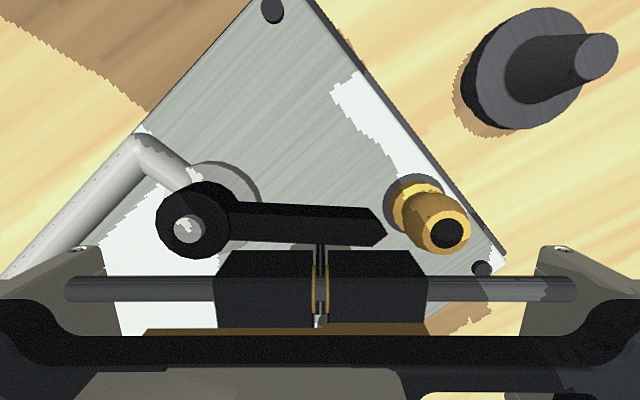

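>>> {"method": "play_rows", "body": {
  "commands": [
    [[0,-2,0,0,0],[0,-4,0,0,0],[0,-4,0,0,0],[0,-4,0,0,0]]
  ]
}}

```text
clock: 5.22
tool_pos: [0.5867, 0.1716, 0.1153]
eef_rot: [-1.529, 0.425, -0.426]
ft_force: [0.8, -0.1, -1.8]
width: 0.0004
```

```bash
python3 -c "
from h import *
rel(.6126,.1598,.1155,1.025)
yaw()
pic('wrist','w4')
for t in ['selector_pivot','selector_aim','selector','coupling']: print(t,[(r['position'],round(r['confidence'],2)) for r in ctrl.spot_point('wrist',t)])
"
```

```text
shift [28.3 -0.2  3.3] spin 0.2 zang 1.028 clock 5.2167
scene sel [0.6037, 0.2349, 0.0515] 0.85 r 0.13 ang 0.998
scene sel [0.5685, -0.0926, 0.0812] 0.16 r 0.221 ang -1.412
scene feed [0.5903, -0.1872, 0.0851] 0.69 r 0.098 ang -1.389
top feed [0.5927, -0.1854, 0.0823] 0.58 r 0.097 ang -1.361
selector_pivot [([0.5339, 0.1282, 0.056], 0.89)]
selector_aim []
selector [([0.5349, 0.1222, 0.0549], 0.84)]
coupling [([0.6009, 0.231, 0.0282], 0.66)]
```

View pics/w4.png

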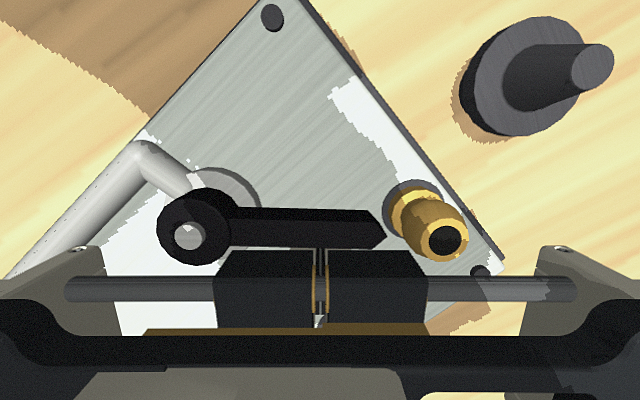

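```bash
cat >> h.py <<'E'
def cloud(c):
    p,d=ctrl.camera(c); k=ctrl.camera_params(c)
    K=np.array([[k['fx'],0,k['cx']],[0,k['fy'],k['cy']],[0,0,1]])
    v,u=np.mgrid[0:400,0:640]
    uv=np.stack([u.ravel(),v.ravel()],1).astype(np.float64)[:,None]
    n=cv2.undistortPoints(uv,K,np.array(k['distortion'],float))[:,0]
    z=d.ravel(); X=np.c_[n*z[:,None],z,np.ones_like(z)]@np.array(k['cam_to_world']).T
    return p,X[:,:3].reshape(400,640,3),d
E
python3 - <<'E'
from h import *
p,X,d=cloud('wrist')
g=p.max(2)
m=(d>0)&(X[...,2]>.06)&(X[...,2]<.075)&(g<60)
P=X[m]; print(len(P),P.mean(0))
piv=np.array([.5335,.126])
r=np.linalg.norm(P[:,:2]-piv,axis=1)
A=P[(r>.03)&(r<.095)][:,:2]; c=A.mean(0); w=np.linalg.svd(A-c,full_matrices=False)[2][0]; w*=np.sign(w[1])
print('arm dir',np.arctan2(w[1],w[0]),'mean',c,'from piv',np.arctan2(*(c-piv)[::-1]),len(A))
H=P[r<.03][:,:2]; print('hub minmax',H.min(0),H.max(0),(H.min(0)+H.max(0))/2)
b=(d>0)&(X[...,2]>.074)&(X[...,2]<.088)&(np.hypot(X[...,0]-.601,X[...,1]-.236)<.03)
Q=X[b];print('coup top',len(Q),(Q.min(0)+Q.max(0))/2,Q.max(0)-Q.min(0))
for cen in [(Q.min(0)+Q.max(0))[:2]/2]:
    # aim from line through mean with dir
    aim=piv+.13*w; print('aim dist',np.linalg.norm(aim-cen), 'angle to coup',np.arctan2(*(cen-piv)[::-1]))
E
```

```text
9611 [0.55319645 0.17848708 0.06710689]
arm dir 0.9954148304397982 mean [0.56804855 0.17797118] from piv 0.9841124196710294 3735
hub minmax [0.51495649 0.10521874] [0.55661461 0.15392682] [0.53578555 0.12957278]
coup top 2131 [0.60042789 0.23561863 0.07768974] [0.0270182  0.02682736 0.00728765]
aim dist 0.003851806081452305 angle to coup 1.0226540135285092
```

>>> {"method": "play_rows", "body": {
  "commands": [
    [[0,-2,0,0,0],[0,-2,0,0,0],[0,-2,0,0,0],[0,10,0,0,0],[0,20,0,0,0],[0,20,-40,0,0],[0,20,-80,0,0],[0,20,-110,0,0],[0,20,-110,0,0],[0,20,-110,0,0]]
  ]
}}

```text
clock: 6.65
tool_pos: [0.6054, 0.1606, 0.2274]
eef_rot: [-1.526, 0.423, -0.429]
ft_force: [-0.7, 0.8, 0.0]
width: 0.0005
```

Run:
```python
from h import *
p,X,d=cloud('wrist')
cv2.imwrite('pics/w5.png',p[:,:,::-1])
g=p.max(2)
m=(d>0)&(X[...,2]>.06)&(X[...,2]<.075)&(g<60)
P=X[m]; piv=np.array([.5335,.126])
r=np.linalg.norm(P[:,:2]-piv,axis=1)
A=P[(r>.03)&(r<.095)][:,:2]; c=A.mean(0); w=np.linalg.svd(A-c,full_matrices=False)[2][0]; w*=np.sign(w[1])
print('arm dir',np.arctan2(w[1],w[0]),'from piv',np.arctan2(*(c-piv)[::-1]),len(A))
yaw()
# feed approach: lever ang -1.393, 65mm out, finger on robot side; z axis perp => .178
l=-1.393; fp=np.array([.5726,-.091]); u=np.array([np.cos(l),np.sin(l)]); n=np.array([-u[1],u[0]])
q=fp+.068*u-.055*n; print(q); rel(q[0],q[1],.2255,.178)
```

```text
arm dir 1.02531937634863 from piv 1.0264059452807843 1225
scene sel [0.5997, 0.2342, 0.0497] 0.87 r 0.127 ang 1.022
scene sel [0.533, 0.1251, 0.0551] 0.74 r 0.001 ang -2.078
scene feed [0.5905, -0.1865, 0.0867] 0.9 r 0.097 ang -1.386
top feed [0.5687, -0.0903, 0.0807] 0.73 r 0.004 ang 2.964
top feed [0.5274, 0.1227, 0.0601] 0.65 r 0.218 ang 1.779
[ 0.53049358 -0.1676554 ]
shift [ 107.5   -1.  -319.1] spin 48.7 zang 1.028 clock 7.0
```

View pics/w5.png

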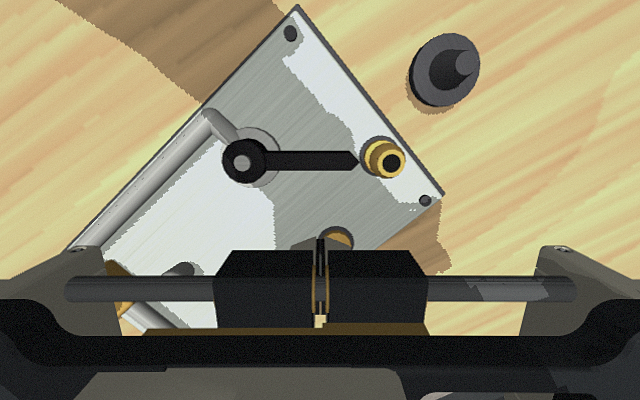

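The selector now points straight at the coupling: the nose is at (355,160) and the coupling at (383,160) in the wrist view. Next I'll move to the feed lever.

>>> {"method": "play_rows", "body": {
  "commands": [
    [[0,14,0,-40,6],[0,27,0,-80,12],[0,40,0,-120,18],[0,53,0,-160,24],[0,66,0,-200,30],[0,80,0,-240,36],[0,94,0,-280,42],[0,107,0,-319,48],[0,107,0,-319,48],[0,107,0,-319,48],[0,107,0,-319,48],[0,107,0,-319,48]]
  ]
}}

```text
clock: 8.0
tool_pos: [0.5309, -0.1655, 0.2248]
eef_rot: [-1.294, 1.067, -1.065]
ft_force: [0.9, 0.7, 0.2]
width: 0.0005
```

Run:
```python
from h import *
rel(.5305,-.1677,.1395,.178)
pic('wrist','w6');pic('scene','s6',(120,300,180,440),3)
print([(r['position'],r['confidence']) for n in('feed_pivot','feed_tip') for r in ctrl.spot_point('wrist',n)])
```

```text
shift [ 2.1 85.3 -0.8] spin 0.8 zang 0.193 clock 8.0
[([0.5736, -0.0948, 0.0815], 0.59), ([0.5888, -0.1863, 0.0835], 0.9)]
```

View pics/w6.png

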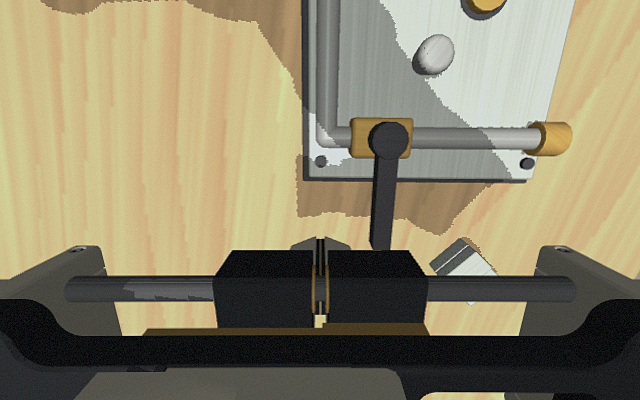

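View pics/s6.png

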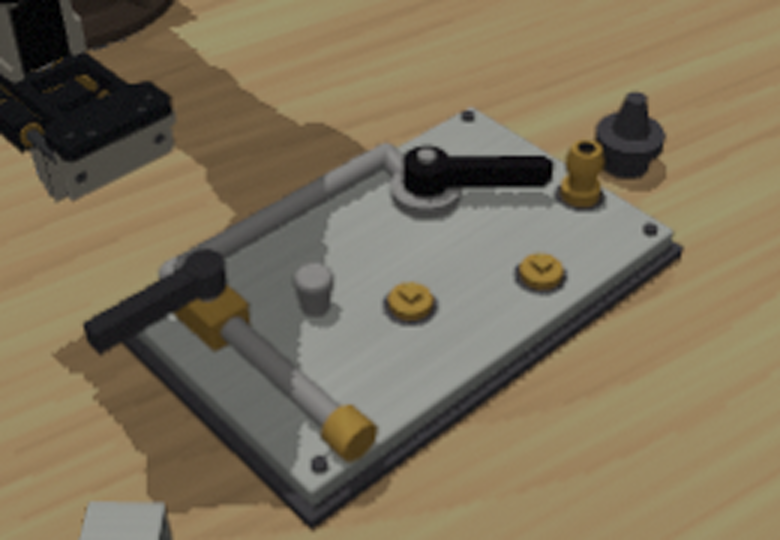

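>>> {"method": "play_rows", "body": {
  "commands": [
    [[0,2,40,0,1],[0,2,70,0,1],[0,2,86,0,1],[0,2,86,0,1],[0,2,86,0,1],[0,2,86,0,1]]
  ]
}}

```text
clock: 8.7
tool_pos: [0.5316, -0.1692, 0.1403]
eef_rot: [-1.285, 1.08, -1.082]
ft_force: [-0.4, -0.1, 0.1]
width: 0.0001
```

```bash
cat >> h.py <<'E'
def arc(ths,off=27,rad=68):
    s=ctrl.read_state(); M=R.from_rotvec(s['eef_rot']).as_matrix(); za=np.arctan2(M[1,2],M[0,2])
    fp=np.array([.5730,-.0920])
    print(s['tool_pos'],za,s['clock'])
    for t in ths:
        a=np.radians(t)-1.393; u=np.array([np.cos(a),np.sin(a)]); n=np.array([-u[1],u[0]])
        q=fp+rad/1e3*u-off/1e3*n
        d=M.T@(np.r_[q,.1395]-s['tool_pos'])*1000
        print(t,d.round(1),'spin',round(-np.degrees(a+np.pi/2-za),1))
E
python3 - <<'E'
from h import *
arc(range(0,50,5))
E
```

```text
[ 0.53163352 -0.1691862   0.14034706] 0.17290961009884367 8.7
0 [-0.8  0.9 27.4] spin -0.3
5 [ 1.3  0.9 33.4] spin -5.3
10 [ 2.8  0.9 39.6] spin -10.3
15 [ 3.8  0.9 45.9] spin -15.3
20 [ 4.2  0.9 52.3] spin -20.3
25 [ 4.1  0.9 58.7] spin -25.3
30 [ 3.4  0.9 65. ] spin -30.3
35 [ 2.2  0.9 71.3] spin -35.3
40 [ 0.4  1.  77.4] spin -40.3
45 [-1.9  1.  83.3] spin -45.3
```

>>> {"method": "play_rows", "body": {
  "commands": [
    [[0,0,1,10,0],[0,0,1,20,0],[0,0,1,27,0],[0,1,1,33,-5],[0,3,1,40,-10],[0,4,1,46,-15],[0,4,1,52,-20],[0,4,1,59,-25],[0,3,1,65,-30],[0,2,1,71,-35],[0,0,1,77,-40],[0,0,1,77,-40]]
  ]
}}

```text
clock: 9.7
tool_pos: [0.6081, -0.1558, 0.1385]
eef_rot: [-1.501, 0.543, -0.545]
ft_force: [-0.7, -1.3, 0.6]
width: 0.0008
```

Run:
```python
from h import *
arc(range(40,100,5))
pic('wrist','w7');pic('scene','s7',(120,300,180,440),3)
```

```text
[ 0.6081386  -0.15575553  0.13851706] 0.8752376643223633 9.7
40 [ 0.2 -1.  -0.5] spin -0.0
45 [ 2.3 -1.   5.5] spin -5.0
50 [ 3.8 -1.  11.7] spin -10.0
55 [ 4.8 -1.  18. ] spin -15.0
60 [ 5.3 -1.  24.4] spin -20.0
65 [ 5.2 -1.  30.7] spin -25.0
70 [ 4.6 -1.  37.1] spin -30.0
75 [ 3.3 -1.  43.4] spin -35.0
80 [ 1.6 -1.  49.5] spin -40.0
85 [-0.7 -1.  55.5] spin -45.0
90 [-3.5 -1.  61.2] spin -50.0
95 [-6.7 -1.  66.7] spin -55.0
```

View pics/s7.png

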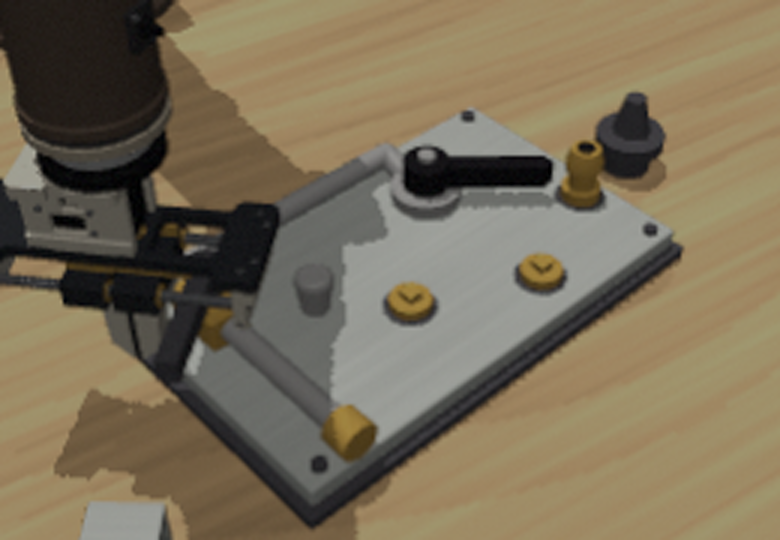

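View pics/w7.png

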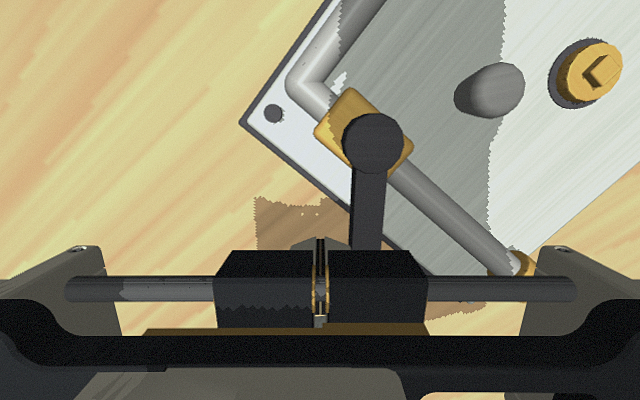

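The lever is turning and is about halfway round, with the collet untouched. I'll continue the arc.

>>> {"method": "play_rows", "body": {
  "commands": [
    [[0,2,0,6,-5],[0,4,0,12,-10],[0,5,0,18,-15],[0,5,0,24,-20],[0,5,0,31,-25],[0,4,0,37,-30],[0,3,0,43,-35],[0,2,0,49,-40],[0,-1,0,55,-45],[0,-2,0,58,-48],[0,-2,0,58,-48],[0,-2,0,58,-48]]
  ]
}}

```text
clock: 10.8
tool_pos: [0.6427, -0.1101, 0.1384]
eef_rot: [-1.568, -0.105, 0.105]
ft_force: [0.3, -0.3, -0.5]
width: 0.0005
```

Run:
```python
from h import *
arc(range(80,100,2))
pic('wrist','w8');pic('scene','s8',(120,300,180,440),3)
yaw()
```

```text
[ 0.64268143 -0.11013165  0.13835378] 1.7047757817215576 10.8
80 [-2.7 -1.1 -8.4] spin 7.5
82 [-1.5 -1.1 -6.1] spin 5.5
84 [-0.4 -1.1 -3.8] spin 3.5
86 [ 0.6 -1.1 -1.5] spin 1.5
88 [ 1.6 -1.1  0.9] spin -0.5
90 [ 2.5 -1.1  3.3] spin -2.5
92 [ 3.3 -1.1  5.7] spin -4.5
94 [ 4.  -1.1  8.2] spin -6.5
96 [ 4.6 -1.1 10.6] spin -8.5
98 [ 5.1 -1.1 13.1] spin -10.5
scene sel [0.6016, 0.232, 0.0507] 0.73 r 0.126 ang 1.0
scene feed [0.6662, -0.0805, 0.0824] 0.75 r 0.094 ang 0.112
top sel [0.6048, 0.24, 0.0558] 0.76 r 0.134 ang 1.012
top sel [0.5989, 0.2349, 0.0286] 0.31 r 0.127 ang 1.03
top feed [0.6716, -0.0865, 0.0793] 0.62 r 0.099 ang 0.045
```

View pics/w8.png

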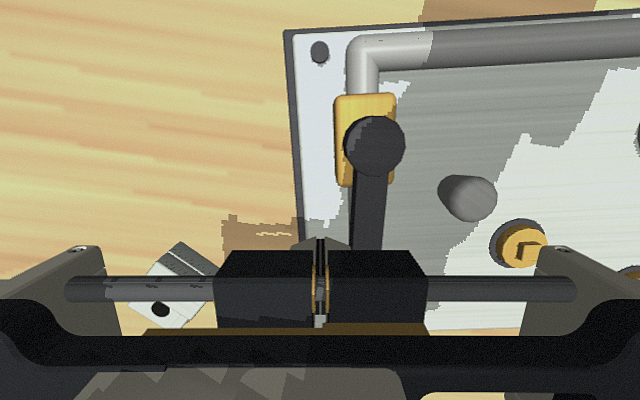

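>>> {"method": "play_rows", "body": {
  "commands": [
    [[0,1,0,2,-2],[0,2,0,4,-3],[0,2,0,6,-3],[0,2,0,6,-3],[0,2,0,6,-3]]
  ]
}}

```text
clock: 11.62
tool_pos: [0.6435, -0.1046, 0.1382]
eef_rot: [-1.566, -0.148, 0.148]
ft_force: [-0.5, -4.3, 0.2]
width: 0.0006
```

>>> {"method": "play_rows", "body": {
  "commands": [
    [[0,0,0,1,0],[0,0,0,2,0],[0,0,0,2,0],[0,0,0,2,0]]
  ]
}}

```text
clock: 11.95
tool_pos: [0.6434, -0.1044, 0.1383]
eef_rot: [-1.568, -0.148, 0.147]
ft_force: [0.3, -8.2, -1.0]
width: 0.0003
```

Run:
```python
from h import *
pic('wrist','w9')
arc([90,95]); yaw()
```

```text
[ 0.64338707 -0.10441886  0.13827566] 1.7584010244890111 12.0
90 [ 0.9 -1.2 -2.3] spin 0.6
95 [ 3.  -1.2  3.7] spin -4.4
scene sel [0.6024, 0.2306, 0.0515] 0.87 r 0.125 ang 0.988
scene feed [0.663, -0.0764, 0.0865] 0.65 r 0.092 ang 0.16
top sel [0.5995, 0.2355, 0.0313] 0.41 r 0.128 ang 1.028
top feed [0.6677, -0.0759, 0.079] 0.61 r 0.096 ang 0.157
```

View pics/w9.png

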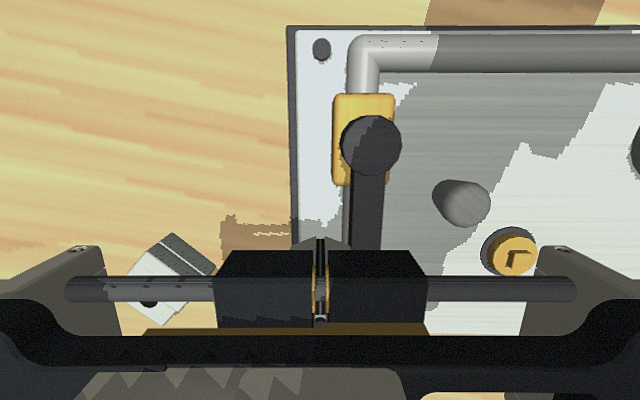

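Against the stop: the force rose to 8 N with no further movement. I'll back off, rise and check.

>>> {"method": "play_rows", "body": {
  "commands": [
    [[0,0,0,2,0],[0,0,0,2,0],[0,0,0,-12,0],[0,0,0,-25,0],[0,0,0,-25,0],[0,0,-40,-25,0],[0,0,-80,-35,0],[0,0,-120,-60,0],[0,-40,-150,-80,0],[0,-80,-150,-80,0],[0,-100,-150,-80,0],[0,-100,-150,-80,0]]
  ]
}}

```text
clock: 13.3
tool_pos: [0.5551, -0.2026, 0.2897]
eef_rot: [-1.567, -0.144, 0.146]
ft_force: [0.7, -0.7, -1.0]
width: 0.0006
```

Run:
```python
from h import *
yaw(); pic('scene','s10',(120,330,180,440),3); pic('wrist','w10'); print(ctrl.read_state()['ft_force'],ctrl.read_state()['clock'])
p,X,d=cloud('scene')
m=(d>0)&(X[...,2]>.084)&(X[...,2]<.098)&(p.max(2)<110)&(np.hypot(X[...,0]-.573,X[...,1]+.092)<.11)
P=X[m][:,:2];r=np.hypot(*(P-[.573,-.092]).T);A=P[r>.025];c=A.mean(0);w=np.linalg.svd(A-c,full_matrices=False)[2][0];w*=np.sign(w[0])
print('lever',len(A),np.arctan2(w[1],w[0]))
for c in ['scene','top']:
  for n in ['collet','tool_holder','machined_block','coupling','feed_pivot']:
    print(c,n,[(r['position'],r['confidence']) for r in ctrl.spot_point(c,n)][:1])
```

```text
scene sel [0.5979, 0.233, 0.0552] 0.93 r 0.125 ang 1.029
scene feed [0.667, -0.0778, 0.0863] 0.79 r 0.095 ang 0.139
scene feed [0.6367, 0.0451, 0.0312] 0.7 r 0.15 ang 1.131
top sel [0.6031, 0.2393, 0.0547] 0.52 r 0.133 ang 1.02
top feed [0.6017, 0.2347, 0.0311] 0.75 r 0.327 ang 1.482
top feed [0.6702, -0.0751, 0.0787] 0.53 r 0.099 ang 0.161
[-0.09352194  0.04666685  0.14687199] 13.7
lever 240 0.15738948890260562
scene collet [([0.5974, -0.0182, 0.0282], 0.54)]
scene tool_holder [([0.5592, 0.3206, -0.0018], 0.63)]
scene machined_block [([0.7289, -0.2268, -0.0016], 0.62)]
scene coupling [([0.5992, 0.2371, 0.0314], 0.8)]
scene feed_pivot [([0.5711, -0.0939, 0.079], 0.63)]
top collet [([0.5961, -0.0176, 0.0308], 0.61)]
top tool_holder [([0.562, 0.3238, 0.0051], 0.57)]
top machined_block [([0.7205, -0.2295, -0.0029], 0.94)]
top coupling [([0.6021, 0.2349, 0.0321], 0.42)]
top feed_pivot [([0.572, -0.0919, 0.0786], 0.69)]
```

View pics/s10.png

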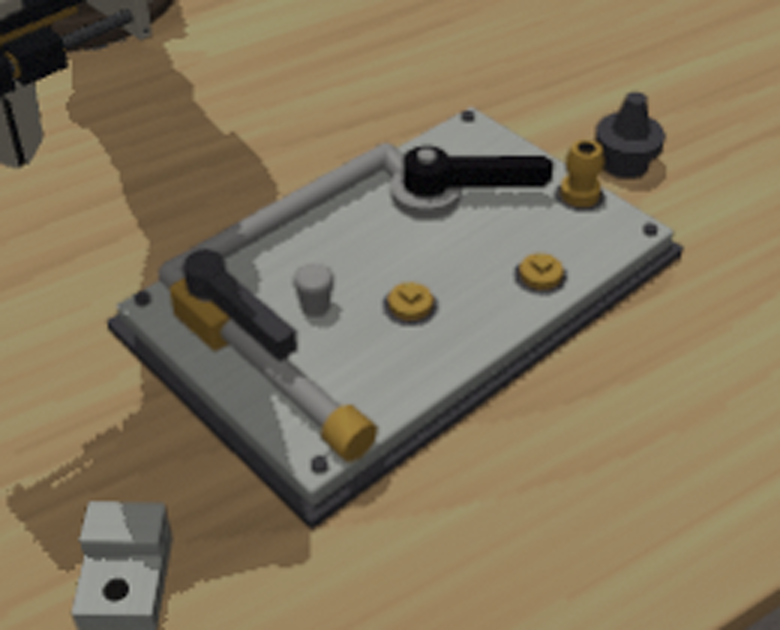

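View pics/w10.png

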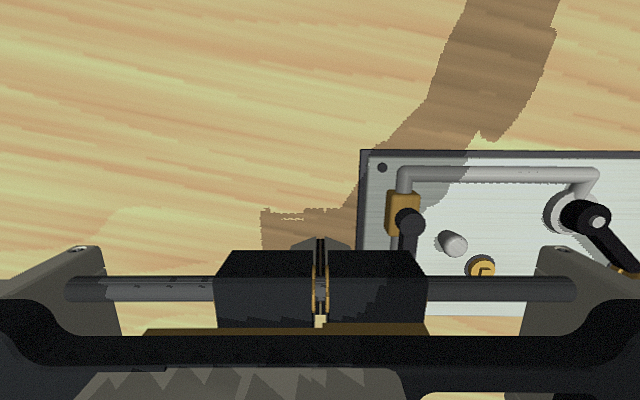

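```bash
python3 -c "
from workcell import ctrl
print(ctrl.close_job())"
```

```text
the job is handed in; nothing more can be done
None
```

I pushed the selector arm round to the hose coupling with the shut fingers, then pushed the feed lever open until it met its stop. I backed the arm clear and handed the job in about 13.7 s into the 64 s allowed. The hand-in gives no verdict.

- **Selector:** the arm points at 1.025 rad in world axes, against about 1.023 rad for the coupling. That puts the aim point within a few millimetres, where 18 mm is allowed. It hadn't moved when I looked again after the feed was open.
- **Feed:** the push force rose to about 8 N with no further movement, so the lever is on its stop. From the depth picture the lever lies at 0.157 rad, which makes the feed about 1.55 rad open, where 1.45 is required. The network's tip readings were 0.139 and 0.161 rad, which give about 1.53 to 1.55 rad.
- **Loose things:** the collet, tool holder and machined block read within about 4 mm of where they started, roughly the error of the measurement. The gripper was in free air at hand-in, with the wrist force near zero.
- **Disagreements:** a few network readings were wrong and I left them out. For example, the top camera's best match for the feed tip was once the coupling.

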